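Run down the wing screw of an axle clamp

ROBOT

A 6-joint arm with a two-finger parallel gripper is mounted at the origin on the work surface. World frame = base frame: x ahead of the robot, y to its left, z up, the work surface at z = 0. Lengths are in m, angles in rad, forces in N, time in s.
With the tool pointing down it reaches from about 0.15 to 0.775 m from the base axis. Payload 6.1 kg.
Tool frame: the origin (TCP) lies midway between the tips of the shut fingers; the grasp point (between the pads) lies 19 mm behind it (arm.grip_point_offset is the z of the grasp point in the tool frame, in m); z points along the fingers, y is the direction in which the jaws open and shut (so a half turn about z gives the same grasp; the last joint's range is limited). The gripper opens to 85 mm and grips with 20 to 120 N. Pads are 22 mm wide; open, the fingers measure 114 mm over their backs; the gripper's body (76 mm by 85 mm) begins 54 mm behind the grasp point. The pads swing forward as they close: fully open they stand 13 mm farther back than shut.
Start: joints at [-1.148, 0.126, -0.04, 1.405, 0, 1.571], TCP at [0.215, -0.479, 0.231] pointing down, gripper open.
Joint ranges: [-2.72, 2.72], [-0.95, 1.95], [-1.27, 1.35], [-1.78, 2.02], [-1.46, 1.47], [-3.14, 3.14]. Speed limits (rad/s): [2.39, 2.39, 3.01, 3.14, 3.14, 3.14].

INTERFACE

Orientations are given as a unit quaternion [w, x, y, z].
In Python, from cell import arm, optics, job gives the robot as it stands. The module is installed in compiled form; this text tells all that it offers.
- The arm moves only by the tool play_rows, never from a script. Its argument "motion" is a list of rows, each a list of 3 entries, a list of its own where there are three numbers: the closure, from 0 (fully open) to 1 (shut), then the shift along the tool's x, y, z in cm, then the turn about the tool's z in rad. In form: [[jaw, [x, y, z], turn], ...]. A call has 1 to 5 rows; each row is the pose to reach, as a shift and turn from the pose measured when the call began, along the tool's axes at that moment; what a row does not reach only later rows make up. A row lasts 1/10 s, in which the tool goes at most 50 mm and 8.59 degrees, less where a joint would pass 70% of its speed; a pose out of reach is approached as far as the arm can. A call with a gripper value outside its range is refused whole. The fingers move at their own pace and stop on an object; "force" is the grip in N (left out, the last holds). Time passes only in rows, so rows that repeat a pose let the fingers close. It gives the time, the measured TCP pose, the force and the opening at its end, in the units of the state.
- arm.get_state(): the state, without advancing time (a new reading comes with each control period).
- optics.camera(name): name is "scene" or "top"; returns a dict with "color" (384x512x3 uint8, red, green, blue), "fx", "fy", "cx", "cy" (pixels), "D" ([k1, k2, p1, p2, k3] as OpenCV has them; the pictures are not rectified), "xyz" and "attitude" of the camera in the world. Camera axes: x right, y up, looking along -z (the intrinsics and any distortion apply to the point x, -y, -z); pixel columns grow to the right and rows downward; lengths in m; the calibration is good to about 2 mm. A picture is of the moment at which its call begins. There is no depth.
- job.hand_in(): hands the job in, once; it reports no verdict.
The state is a dict: "clock": time; "joint_pos": joint angles; "qd": joint speeds; "effort": joint torques, N m; "position": TCP position; "orientation": TCP orientation; "force": force on the tool from outside, world axes, zero at the start; "moment": the same for the moment, N m; "width": finger opening in m.
Only numpy, scipy, OpenCV 4.12 (cv2) and the standard library are available. Lean on these libraries where they do the work, as an engineer would, in place of code of your own. Each camera call takes 0.05 s, during which the arm holds its last target.

TASK

The wheel axle lies loose in the V-block of the blue clamp, under a slack red wing screw. Push the wings round clockwise (seen from above) with a fingertip, stroke after stroke, until the screw comes to its stop and the brass pad holds the axle down; do not pinch the screw. Leave the axle lying where it is and the other things on the bench alone, lifting nothing.

Things in the scene. Friction and masses are not known exactly. Their poses are not given: they have to be found in the camera images.
- clamp: Fixed bench clamp: dark steel base 130 x 120 x 12 mm (x by y), aluminium V-block, and over it a blue bridge (44 mm in x, 108 mm in y, top 80 mm above the bench) carrying the upright wing screw at its centre. Origin: centre of the underside, on the bench, straight below the screw's axis; z up, x along the V-block and axle. A guard plate stands on the bridge's +y end (see guard_mid).
- wing_screw (a joint): Turn of the wing screw, rad, growing clockwise seen from above: 0 backed off, hard stop at 9.4 (1.5 turns); starts between 0 and 2.5. At value q wing A points along the clamp's +x turned clockwise by q, wing B opposite. It sinks 1 mm per rad; the sprung pad meets the axle near 7.0 and presses about 9.5 N at the stop. Friction 0.04 N m (1.5 N at the wing) holds it where it is left.
- hub_top (a point): Centre of the top of the screw's round red hub (30 mm diameter, 20 mm tall), on its axis; 112 mm above the bench at joint 0, 1 mm lower per rad. The two wings are upright flat red plates, radially opposite, 7 mm thick, 30 mm tall (from 20 mm below this point to 10 mm above it), reaching from the hub to 39 mm from the axis.
- wing_a (a point): Middle of wing A (28 mm from the screw's axis, 5 mm below the hub's top, 107 mm above the bench at joint 0, 1 mm lower per rad).
- wing_b (a point): Middle of wing B, opposite wing A, same height.
- guard_mid (a point): Middle of the top of the blue guard plate: 49 mm from the screw's axis to the clamp's +y, 113 mm above the bench; plate 10 mm thick, 44 mm wide in the clamp's x, inner face 44 mm from the axis. It clears the wings by 5 mm, too little for a finger to push a wing past: stroke on the open side, from just after the guard round to just before it, then take the next wing.
- drive_faces: The halves of both wings (3.5 mm thick each) whose faces are pushed to turn the screw clockwise. Origin on the screw's axis, 24 mm below the hub's top; x towards wing A. On wing A this is the +y face, on wing B the -y face of this frame.
- lead_faces: The other halves of both wings, whose faces lead when the screw turns clockwise. Same origin and axes. Firm finger force on both kinds of face at once counts as pinching.
- hub_left: The half of the round hub on the +y side of the drive_faces frame, between the wings. Same origin and axes as drive_faces.
- hub_right: The half of the hub on the -y side. Same origin and axes. Firm finger force on both halves at once counts as pinching.
- pad: Brass pressure pad, 19 mm diameter, 8 mm tall, on the screw's lower end; sprung. Origin: centre of its underside, 54.5 mm above the bench at joint 0.
- axle: Loose steel wheel axle lying in the V-block along the clamp's x, 15 mm diameter, 150 mm long, with a black head 22 mm diameter, 12 mm long at its -x end. Origin: on its axis, midway along the steel part, 40 mm above the bench. About 80 to 170 g.
- grease: Jar of grease, 60 mm diameter, 55 mm tall, loose, standing on the bench (bystander). Origin: centre of its underside.
- bearing: Steel bearing ring, 48 mm outside diameter, 12 mm tall, loose on the bench (bystander). Origin: centre of its underside.
- bin: Small open red parts bin, 90 x 70 x 40 mm, loose on the bench (bystander). Origin: centre of its underside.
Not all that is in view belongs to the job. Of the things that look like the axle, the middle-sized one is meant.

How it is judged:
By the outcome, as a careful person would: the job done as asked, in the order asked, and still so for the second after the job is handed in, with the robot touching nothing.
It also fails if it takes over 54 s, if anything falls off the work surface, if the arm or the gripper's body presses on something with over 40 N, if the wrist force passes 120 N, or if a joint passes its speed limit or range.

## Working session

There is one attempt and no reset: what is moved stays moved. The work goes in short steps, Python scripts to look and compute and a tool call to move; the robot and the scene stay as the last step left them, time stands still between calls to the robot, and variables do not carry over. Pictures are saved under pics/ and viewed, and the job is handed in when it is done.

Besides the shell and the picture viewer there is one more tool, called after "Call:" as name(argument=value, ...) on one line, values as JSON. play_rows: Moves the arm, as the interface text tells. Its arguments: {"type":"object","properties":{"motion":{"type":"array"},"force":{"type":"number"}},"required":["motion"]}

```bash
mkdir -p pics
python3 - <<'E'
from cell import arm, optics, job
import cv2
s=arm.get_state(); print(s)
for n in("scene","top"):
    c=optics.camera(n); cv2.imwrite(f"pics/{n}0.png",c["color"][:,:,::-1])
    print({k:v for k,v in c.items() if k!="color"})
E
```

```text
{'clock': 0.0, 'joint_pos': array([-1.14798213e+00,  1.26413270e-01, -4.06477206e-02,  1.40542200e+00,
       -4.86971381e-05,  1.57080994e+00]), 'qd': array([ 1.55272797e-03,  3.71258427e-05,  1.18372383e-04,  2.75495165e-04,
       -9.03108594e-04,  6.99012138e-04]), 'effort': array([-1.82354906e-03, -4.35911107e+01,  3.52925742e+01,  1.73142983e-02,
       -1.76727752e-05,  1.03357237e-05]), 'position': array([ 0.21523185, -0.47837886,  0.23049286]), 'orientation': array([-8.19444054e-04,  9.77737700e-01,  2.09829165e-01, -2.00772948e-04]), 'force': array([0.6552163 , 0.46075834, 0.04381458]), 'moment': array([-0.00812981, -0.0293537 , -0.04971923]), 'width': 0.08528281975696646}
{'fx': 393.7972036840495, 'fy': 393.7972036840495, 'cx': 256.7474949390553, 'cy': 186.32058928591263, 'D': array([-0.07180471,  0.        ,  0.        ,  0.        ,  0.        ]), 'xyz': array([1.20402664, 0.42456355, 0.61271813]), 'attitude': array([0.45405075, 0.22872812, 0.38538817, 0.77006319])}
{'fx': 423.015724805901, 'fy': 423.015724805901, 'cx': 256.32333729499453, 'cy': 195.1668221498769, 'D': array([-0.05457819,  0.        ,  0.        ,  0.        ,  0.        ]), 'xyz': array([0.40705221, 0.06436002, 0.90235065]), 'attitude': array([ 0.74217375,  0.08663831, -0.0787811 , -0.65989808])}
```

View pics/scene0.png

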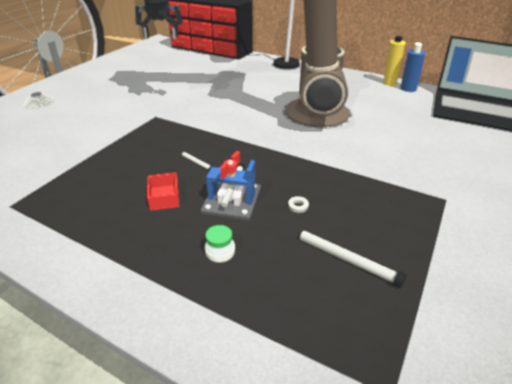

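View pics/top0.png

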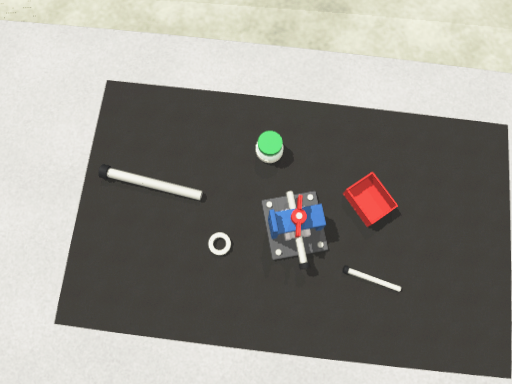

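The scene shows the clamp at about (232,190). In the top view it is at (295,225). There are three axle-like rods in the top view: a large one at (155,184), a small one at (373,280), and the middle-sized one in the V-block at (297,228). The middle one is meant. I'll enlarge the crop to confirm.

Run:
```python
import cv2
t=cv2.imread("pics/top0.png")[175:280,240:345]; cv2.imwrite("pics/tc0.png",cv2.resize(t,(600,600),interpolation=cv2.INTER_CUBIC))
t=cv2.imread("pics/scene0.png")[135:235,180:290]; cv2.imwrite("pics/sc0.png",cv2.resize(t,(660,600),interpolation=cv2.INTER_CUBIC))
```

```text
(no output)
```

View pics/tc0.png

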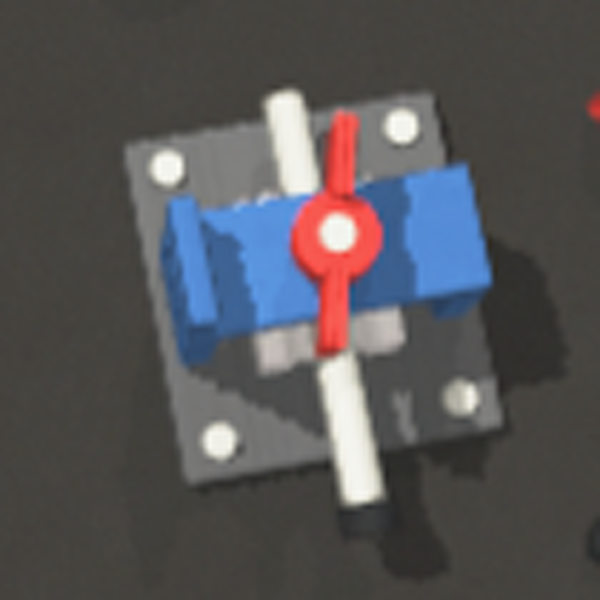

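View pics/sc0.png

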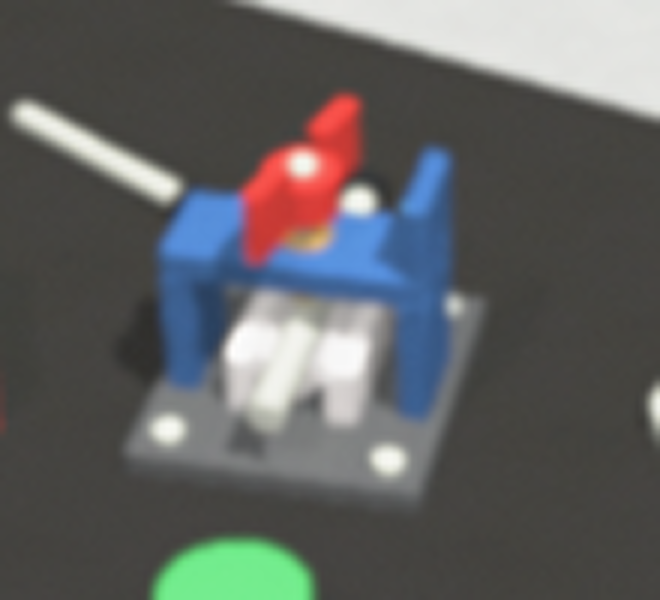

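The crop confirms it: the axle under the red screw runs through the V-block with its black head at the bottom, which is the clamp's −x end. The guard is at image left (+y). Next I fit the clamp pose and the screw angle.

```bash
cat > h.py <<'E'
import numpy as np, cv2
from scipy.spatial.transform import Rotation as R
from scipy.optimize import least_squares
def proj(c,P):
    P=np.atleast_2d(P); w,x,y,z=c["attitude"]
    q=R.from_quat([x,y,z,w]).inv().apply(P-c["xyz"])*[1,-1,-1]
    K=np.array([[c["fx"],0,c["cx"]],[0,c["fy"],c["cy"]],[0,0,1]])
    return cv2.projectPoints(q,np.zeros(3),np.zeros(3),K,c["D"])[0][:,0]
def c2w(cl,p):
    p=np.atleast_2d(p).astype(float); x,y,a=cl
    return np.c_[x+p[:,0]*np.cos(a)-p[:,1]*np.sin(a), y+p[:,0]*np.sin(a)+p[:,1]*np.cos(a), p[:,2]]
def wingpts(q,r=.039,dz=.010):
    z=.112-.001*q+dz
    return np.array([[r*np.cos(q),-r*np.sin(q),z],[-r*np.cos(q),r*np.sin(q),z]])
E
python3 - <<'E'
from h import *
from cell import optics
c=optics.camera("top"); s=optics.camera("scene")
def tc(p): return (np.array(p,float))/(600/105)+[240,175]-.5
def scn(p): return np.array(p,float)/6+[180,135]-.5
base=[[.065,.06,.012],[.065,-.06,.012],[-.065,-.06,.012],[-.065,.06,.012]]
bt=np.array([tc(p) for p in [(125,148),(432,93),(503,427),(187,485)]])
def f(v):
    cl=v[:3];q=v[3]
    r=[proj(c,c2w(cl,base))-bt, proj(c,c2w(cl,[[0,0,.112-.001*q]]))-tc((337,233)),
     proj(c,c2w(cl,wingpts(q)))-np.array([tc((346,115)),tc((330,353))])]
    return np.vstack(r).ravel()
for q0 in(.3,1,2):
    o=least_squares(f,[.4,0,1.6-1.6,q0]); 
    for a0 in(-3,-1.5,0,1.5):
        o2=least_squares(f,[.4,0,a0,q0]); o=o2 if o2.cost<o.cost else o
    print(o.x,o.cost); print(o.fun.reshape(-1,2).round(1).tolist())
print("scene pred base",((proj(s,c2w(o.x[:3],base))+.5-[180,135])*6).round(), "hub",((proj(s,c2w(o.x[:3],[[0,0,.112-.001*o.x[3]]]))+.5-[180,135])*6).round(), "guard",((proj(s,c2w(o.x[:3],[[0.022,.049,.113],[-.022,.049,.113]]))+.5-[180,135])*6).round())
E
```

```text
[ 5.64317342e-01 -4.36236522e-06  2.94034749e-01  2.65807264e-01] 1.2353455773511766
[[-0.7, -0.4], [-0.1, -0.2], [0.3, 0.3], [-0.4, 0.4], [0.0, 0.6], [0.3, 0.1], [0.4, -0.9]]
[ 5.64317342e-01 -4.36236487e-06 -5.98915055e+00  2.65807268e-01] 1.2353455773512798
[[-0.7, -0.4], [-0.1, -0.2], [0.3, 0.3], [-0.4, 0.4], [0.0, 0.6], [0.3, 0.1], [0.4, -0.9]]
[ 5.64317342e-01 -4.36236322e-06 -5.98915055e+00  2.65807261e-01] 1.235345577351282
[[-0.7, -0.4], [-0.1, -0.2], [0.3, 0.3], [-0.4, 0.4], [0.0, 0.6], [0.3, 0.1], [0.4, -0.9]]
scene pred base [[414. 490.]
 [118. 447.]
 [214. 260.]
 [482. 294.]] hub [[298. 165.]] guard [[409. 208.]
 [434. 146.]]
```

```bash
cat >> h.py <<'E'
CL=np.array([.5643,0.0,.294])
def st():
    from cell import arm
    s=arm.get_state(); w,x,y,z=s["orientation"]; M=R.from_quat([x,y,z,w]).as_matrix()
    return s,M,np.arctan2(M[1,0],M[0,0])
def report():
    s,M,psi=st(); d=s["position"][:2]-CL[:2]
    t=M.T@np.r_[-d,0]
    print("t",round(s["clock"],2),"pos",s["position"].round(4),"psi",round(psi,3),"j",s["joint_pos"].round(2),"F",s["force"].round(1),"w",round(s["width"],3),"tilt",M[2].round(3))
    print("axis in tool mm",(t*1e3).round(1),"finger-implied q",round((CL[2]-(psi+np.pi/2))%(2*np.pi),3))
def plan(q,wing,tang,rad,z,verbose=True):
    "target behind wing; q joint, wing 0=A 1=B"
    s,M,psi=st(); a=CL[2]-q+wing*np.pi
    u=np.array([np.cos(a),np.sin(a)]); n=np.array([-u[1],u[0]])
    p=np.r_[CL[:2]+u*rad+n*tang,z]
    sh=M.T@(p-s["position"])*100
    print("target",p.round(4),"shift cm",sh.round(2),"yaw target",round((a-np.pi/2)%(2*np.pi),3),"psi",round(psi%(2*np.pi),3),"turn ccw:",round(-(((a-np.pi/2)-psi)%(2*np.pi)),3))
E
python3 -c "
from h import *
report(); plan(.27,0,.024,.033,.16)"
```

```text
t 0.2 pos [ 0.2153 -0.4785  0.2308] psi 0.423 j [-1.15  0.13 -0.04  1.41  0.    1.57] F [ 0.5 -0.7 -0.2] w 0.086 tilt [ 0.    -0.001 -1.   ]
axis in tool mm [ 5.146e+02 -2.932e+02  3.000e-01] finger-implied q 4.584
target [0.5967 0.0248 0.16  ] shift cm [ 55.43 -30.24   7.11] yaw target 4.736 psi 0.423 turn ccw: -4.314
```

Call:
play_rows(motion=[[1, [5, -2.7, 0.5], -0.14], [1, [10, -5.4, 1], -0.28], [1, [15, -8.2, 1.5], -0.42], [1, [20, -11, 2], -0.56], [1, [25, -13.6, 2.5], -0.7]], force=40)

```text
clock: 0.7
position: [0.3663, -0.2784, 0.2089]
orientation: [-0.0, 0.845, 0.535, 0.0]
force: [1.0, -0.1, 0.4]
width: 0.0122
```

```bash
python3 -c "
from h import *
report(); plan(.27,0,.024,.033,.16)"
```

```text
t 0.7 pos [ 0.3663 -0.2784  0.2089] psi 1.128 j [-0.65  0.   -0.22  1.35  0.    1.36] F [ 1.  -0.1  0.4] w 0.012 tilt [ 0.001 -0.001 -1.   ]
axis in tool mm [3.364e+02 5.960e+01 2.000e-01] finger-implied q 3.878
target [0.5967 0.0248 0.16  ] shift cm [37.27  7.83  4.91] yaw target 4.736 psi 1.128 turn ccw: -3.608
```

Call:
play_rows(motion=[[1, [4.9, 1, 0.6], -0.14], [1, [9.7, 2, 1.2], -0.28], [1, [14.5, 3, 1.8], -0.42], [1, [19.3, 4, 2.4], -0.56], [1, [24, 5, 3], -0.7]])

```text
clock: 1.2
position: [0.5151, -0.081, 0.1788]
orientation: [-0.0, 0.608, 0.794, 0.0]
force: [0.7, -1.1, 0.7]
width: -0.0001
```

```bash
python3 -c "
from h import *
report(); plan(.27,0,.024,.033,.16)"
```

```text
t 1.2 pos [ 0.5151 -0.081   0.1788] psi 1.834 j [-0.16  0.12 -0.16  1.29  0.    1.15] F [ 0.7 -1.1  0.7] w -0.0 tilt [ 0.001  0.    -1.   ]
axis in tool mm [65.4 68.6  0.1] finger-implied q 3.172
target [0.5967 0.0248 0.16  ] shift cm [ 8.09 10.63  1.89] yaw target 4.736 psi 1.834 turn ccw: -2.902
```

Call:
play_rows(motion=[[1, [2.8, 3.6, 0.5], -0.14], [1, [5.6, 7.2, 1], -0.28], [1, [8.1, 10.6, 1.5], -0.42], [1, [8.1, 10.6, 1.5], -0.56], [1, [8.1, 10.6, 1.5], -0.7]])

```text
clock: 1.7
position: [0.5967, 0.0264, 0.1627]
orientation: [-0.001, 0.295, 0.955, -0.0]
force: [-0.6, -0.3, 0.2]
width: 0.0002
```

Call:
play_rows(motion=[[1, [0, 0, 0], -0.14], [1, [0, 0, 0], -0.28], [1, [0, 0, 0], -0.42], [1, [0, 0, 0], -0.56], [1, [0, 0, 0], -0.7]])

```text
clock: 2.2
position: [0.5966, 0.0264, 0.1623]
orientation: [-0.001, -0.053, 0.999, 0.0]
force: [0.4, -0.4, -0.0]
width: -0.0001
```

Call:
play_rows(motion=[[1, [0, 0, 0], -0.14], [1, [0, 0, 0], -0.28], [1, [0, 0, 0], -0.42], [1, [0, 0, 0], -0.56], [1, [0, 0, 0], -0.7]])

```text
clock: 2.7
position: [0.5964, 0.0264, 0.162]
orientation: [-0.001, -0.395, 0.919, 0.001]
force: [0.2, -0.0, 0.4]
width: 0.0001
```

Call:
play_rows(motion=[[1, [0, 0, 0], -0.14], [1, [0, 0, 0], -0.28], [1, [0, 0, 0], -0.42], [1, [0, 0, 0], -0.56], [1, [0, 0, 0], -0.7]])

```text
clock: 3.2
position: [0.5963, 0.0263, 0.1617]
orientation: [-0.001, -0.688, 0.725, 0.001]
force: [-0.4, -0.6, -0.1]
width: 0.0001
```

```bash
python3 -c "
from h import *
report(); plan(.27,0,.024,.033,.16); plan(.27,0,.024,.033,.097)"
```

```text
t 3.2 pos [0.5963 0.0263 0.1617] psi -1.623 j [ 0.04  0.27 -0.01  1.29  0.   -1.47] F [-0.4 -0.6 -0.1] w 0.0 tilt [-0.     0.004 -1.   ]
axis in tool mm [28.  30.6  0.1] finger-implied q 0.347
target [0.5967 0.0248 0.16  ] shift cm [ 0.15 -0.05  0.17] yaw target 4.736 psi 4.66 turn ccw: -0.077
target [0.5967 0.0248 0.097 ] shift cm [ 0.15 -0.07  6.47] yaw target 4.736 psi 4.66 turn ccw: -0.077
```

Call:
play_rows(motion=[[1, [0, 0, 0.5], -0.08], [1, [0, -0.1, 1.5], -0.08], [1, [0, -0.1, 2.0], -0.08]])

```text
clock: 3.5
position: [0.5968, 0.0263, 0.1403]
orientation: [0.002, 0.716, -0.698, -0.002]
force: [-0.0, -1.1, -0.5]
width: -0.0001
```

```bash
cat > look.py <<'E'
import sys
from h import *
from cell import optics
n=sys.argv[1]
c=optics.camera("top");s=optics.camera("scene")
a=cv2.resize(c["color"][175:280,240:345,::-1],(400,400),interpolation=cv2.INTER_CUBIC)
b=cv2.resize(s["color"][135:235,180:280,::-1],(400,400),interpolation=cv2.INTER_CUBIC)
cv2.imwrite(f"pics/{n}.png",np.hstack([a,b]))
report()
E
python3 look.py l1
```

```text
t 3.6 pos [0.5965 0.0263 0.1402] psi -1.545 j [ 0.04  0.28 -0.05  1.25  0.   -1.55] F [ 0.7 -0.3  0.7] w -0.0 tilt [-0.     0.006 -1.   ]
axis in tool mm [25.4 32.9  0.2] finger-implied q 0.268
```

View pics/l1.png

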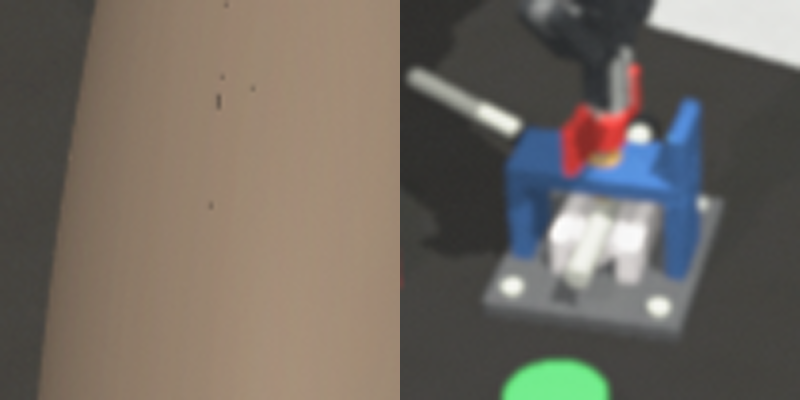

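```bash
python3 -c "
from h import *
from cell import optics
s=optics.camera('scene')
print(((proj(s,[[.5965,.0263,.1402],[.6109,.0263,.14],[.582,.0263,.14]])+.5-[180,135])*4+[400,0]).round())
big=cv2.resize(s['color'][90:190,190:290,::-1],(600,600),interpolation=cv2.INTER_CUBIC); cv2.imwrite('pics/l2.png',big)"
```

```text
[[606. 107.]
 [592. 120.]
 [620.  95.]]
```

View pics/l2.png

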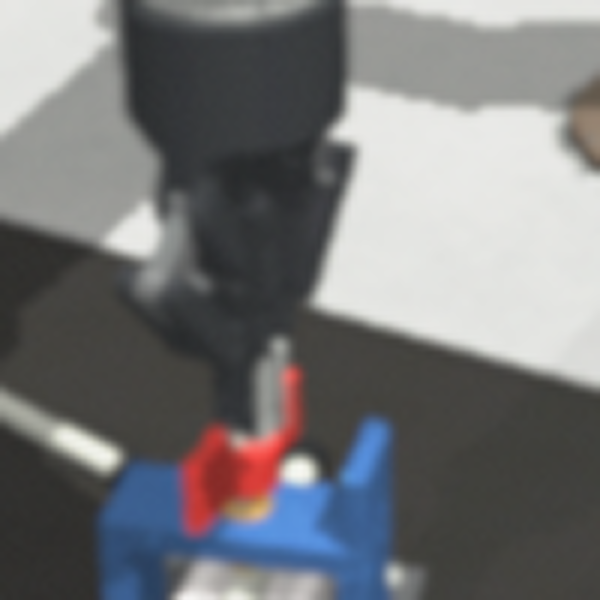

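The fingertip appears at (245,430), where the projection predicts, above the +y side of wing A. I'll lower it now.

Call:
play_rows(motion=[[1, [0, 0, 1.5], 0], [1, [0, 0, 3], 0], [1, [0, 0, 4.3], 0], [1, [0, 0, 4.3], 0]])

```text
clock: 4.05
position: [0.5954, 0.0263, 0.0961]
orientation: [0.003, 0.716, -0.698, -0.003]
force: [-0.4, 0.1, 0.5]
width: 0.0002
```

```bash
python3 look.py l3; python3 -c "
import numpy as np
P=np.array([1.6,3.3])
for a in(.13,.26,.39,.52,.65,.14,.28,.42,.56,.70):
  c,s=np.cos(a),np.sin(a); print(a,(P-np.array([[c,-s],[s,c]])@P).round(2))"
```

```text
t 4.15 pos [0.5965 0.0263 0.098 ] psi -1.545 j [ 0.04  0.3  -0.12  1.16  0.   -1.55] F [ 0.6 -0.2  0.7] w -0.0 tilt [-0.     0.005 -1.   ]
axis in tool mm [25.5 32.9  0.2] finger-implied q 0.268
0.13 [ 0.44 -0.18]
0.26 [ 0.9 -0.3]
0.39 [ 1.37 -0.36]
0.52 [ 1.85 -0.36]
0.65 [ 2.32 -0.3 ]
0.14 [ 0.48 -0.19]
0.28 [ 0.97 -0.31]
0.42 [ 1.48 -0.37]
0.56 [ 2.   -0.35]
0.7 [ 2.5  -0.25]
```

View pics/l3.png

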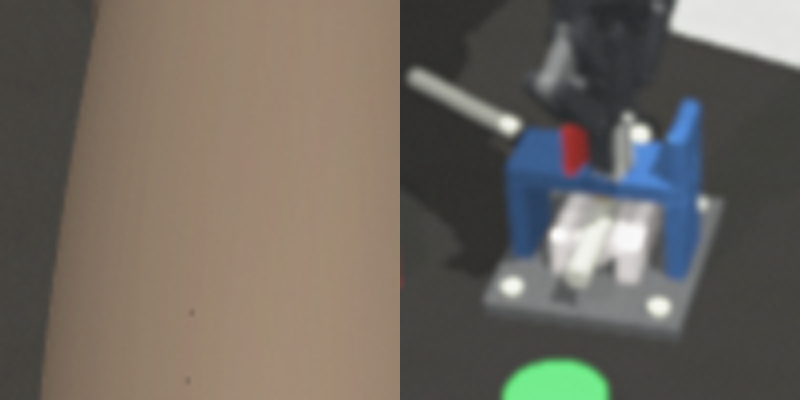

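The finger stands beside wing A (red wing at (573,150)) with no contact force. Next is the first stroke.

```bash
cat >> h.py <<'E'
def stroke(q0,wing,dq=.14,tang=.0145,rad=.033,z=.097,n=5):
    s,M,psi=st(); rows=[]
    for i in range(1,n+1):
        q=q0+dq*i; a=CL[2]-q+wing*np.pi
        u=np.array([np.cos(a),np.sin(a)]); nn=np.array([-u[1],u[0]])
        p=np.r_[CL[:2]+u*rad+nn*tang,z]
        turn=(psi-(a-np.pi/2)+np.pi)%(2*np.pi)-np.pi
        rows.append([1,[round(float(v),1) for v in M.T@(p-s["position"])*100],round(float(turn),2)])
    report(); print(rows)
E
python3 -c "
from h import *
stroke(.27,0)"
```

```text
t 4.15 pos [0.5965 0.0263 0.098 ] psi -1.545 j [ 0.04  0.3  -0.12  1.16  0.   -1.55] F [ 0.6 -0.2  0.7] w -0.0 tilt [-0.     0.005 -1.   ]
axis in tool mm [25.5 32.9  0.2] finger-implied q 0.268
[[1, [1.6, -0.2, 0.1], 0.14], [1, [2.1, -0.3, 0.1], 0.28], [1, [2.6, -0.3, 0.1], 0.42], [1, [3.1, -0.3, 0.1], 0.56], [1, [3.6, -0.2, 0.1], 0.7]]
```

Call:
play_rows(motion=[[1, [0.6, 0, 0.1], 0], [1, [1.1, 0, 0.1], 0], [1, [1.6, -0.2, 0.1], 0.14], [1, [2.1, -0.3, 0.1], 0.28], [1, [2.6, -0.3, 0.1], 0.42]])

```text
clock: 4.65
position: [0.6005, 0.0001, 0.0975]
orientation: [-0.002, -0.553, 0.833, 0.002]
force: [-0.1, 1.7, -0.4]
width: -0.0
```

```bash
python3 -c "
from h import *
stroke(.27+.42,0)"; python3 look.py l4
```

```text
t 4.65 pos [6.005e-01 1.000e-04 9.750e-02] psi -1.971 j [-0.    0.3  -0.12  1.16  0.   -1.17] F [-0.1  1.7 -0.4] w -0.0 tilt [ 0.001  0.005 -1.   ]
axis in tool mm [14.2 33.3  0.2] finger-implied q 0.694
[[1, [0.4, -0.1, 0.0], 0.14], [1, [0.9, -0.2, 0.0], 0.28], [1, [1.4, -0.3, 0.0], 0.42], [1, [1.9, -0.2, 0.0], 0.56], [1, [2.4, -0.1, 0.0], 0.7]]
t 4.75 pos [ 6.004e-01 -3.000e-04  9.740e-02] psi -1.966 j [-0.    0.3  -0.12  1.16  0.   -1.18] F [ 0.6  0.7 -0.4] w -0.0 tilt [ 0.001  0.005 -1.   ]
axis in tool mm [13.6 33.4  0.2] finger-implied q 0.689
```

View pics/l4.png

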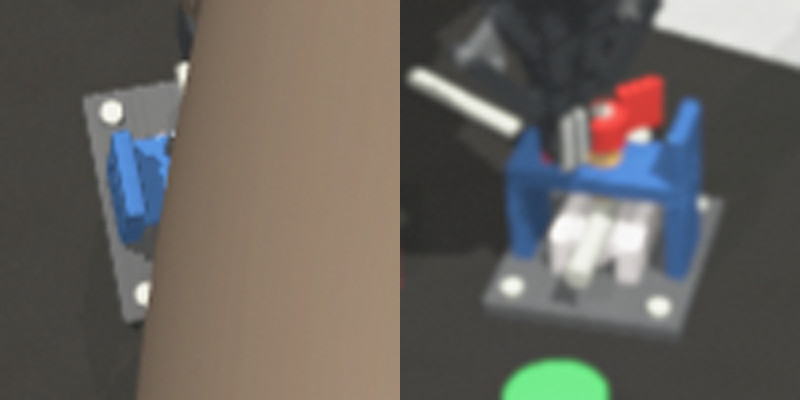

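The screw is turning: wing B has swung to (640,100) and the force is about 1.7 N. I'll continue the stroke.

Call:
play_rows(motion=[[1, [0.4, -0.1, 0], 0.14], [1, [0.9, -0.2, 0], 0.28], [1, [1.4, -0.3, 0], 0.42], [1, [1.9, -0.2, 0], 0.56], [1, [2.4, -0.1, 0], 0.7]])

```text
clock: 5.25
position: [0.5925, -0.023, 0.0978]
orientation: [-0.002, -0.235, 0.972, 0.001]
force: [1.4, 1.8, -0.8]
width: -0.0001
```

```bash
python3 -c "
from h import *
stroke(.27+1.12,0)"
```

```text
t 5.25 pos [ 0.5925 -0.023   0.0978] psi -2.668 j [-0.04  0.29 -0.13  1.15  0.   -0.51] F [ 1.4  1.8 -0.8] w -0.0 tilt [ 0.003  0.002 -1.   ]
axis in tool mm [14.7 33.3  0.1] finger-implied q 1.391
[[1, [0.5, -0.1, 0.1], 0.14], [1, [1.0, -0.2, 0.1], 0.28], [1, [1.5, -0.3, 0.1], 0.42], [1, [2.0, -0.2, 0.1], 0.56], [1, [2.5, -0.1, 0.1], 0.7]]
```

Call:
play_rows(motion=[[1, [0.5, -0.1, 0.1], 0.14], [1, [1.0, -0.2, 0.1], 0.28], [1, [1.5, -0.3, 0.1], 0.42], [1, [2.0, -0.2, 0.1], 0.56], [1, [2.5, -0.1, 0.1], 0.7]])

```text
clock: 5.75
position: [0.5712, -0.0357, 0.0974]
orientation: [-0.001, 0.114, 0.993, 0.0]
force: [0.6, -0.2, -1.3]
width: 0.0001
```

```bash
python3 -c "
from h import *
stroke(.27+1.82,0)"
```

```text
t 5.75 pos [ 0.5712 -0.0357  0.0974] psi 2.913 j [-0.06  0.25 -0.19  1.14  0.    0.17] F [ 0.6 -0.2 -1.3] w 0.0 tilt [ 0.002 -0.    -1.   ]
axis in tool mm [14.8 33.2  0. ] finger-implied q 2.094
[[1, [0.5, -0.1, 0.0], 0.14], [1, [1.0, -0.3, 0.0], 0.28], [1, [1.5, -0.3, 0.0], 0.42], [1, [2.0, -0.2, 0.0], 0.56], [1, [2.5, -0.1, 0.0], 0.7]]
```

Call:
play_rows(motion=[[1, [0.5, -0.1, 0.0], 0.14], [1, [1.0, -0.3, 0.0], 0.28], [1, [1.5, -0.3, 0.0], 0.42], [1, [2.0, -0.2, 0.0], 0.56], [1, [2.5, -0.1, 0.0], 0.7]])

```text
clock: 6.25
position: [0.5468, -0.0315, 0.0979]
orientation: [-0.0, 0.449, 0.894, -0.001]
force: [2.1, -0.3, 0.0]
width: 0.0006
```

```bash
python3 -c "
from h import *
stroke(.27+2.52,0)";python3 look.py l5
```

```text
t 6.25 pos [ 0.5468 -0.0315  0.0979] psi 2.21 j [-0.06  0.2  -0.24  1.13 -0.    0.87] F [ 2.1 -0.3  0. ] w 0.001 tilt [ 0.    -0.001 -1.   ]
axis in tool mm [14.8 32.9 -0. ] finger-implied q 2.796
[[1, [0.5, -0.2, 0.1], 0.13], [1, [1.0, -0.3, 0.1], 0.27], [1, [1.5, -0.3, 0.1], 0.41], [1, [2.0, -0.3, 0.1], 0.55], [1, [2.5, -0.2, 0.1], 0.69]]
t 6.35 pos [ 0.5465 -0.0311  0.0979] psi 2.215 j [-0.06  0.2  -0.24  1.13 -0.    0.87] F [-0.   0.1  0.6] w 0.0 tilt [ 0.001 -0.001 -1.   ]
axis in tool mm [14.2 32.9 -0. ] finger-implied q 2.791
```

View pics/l5.png

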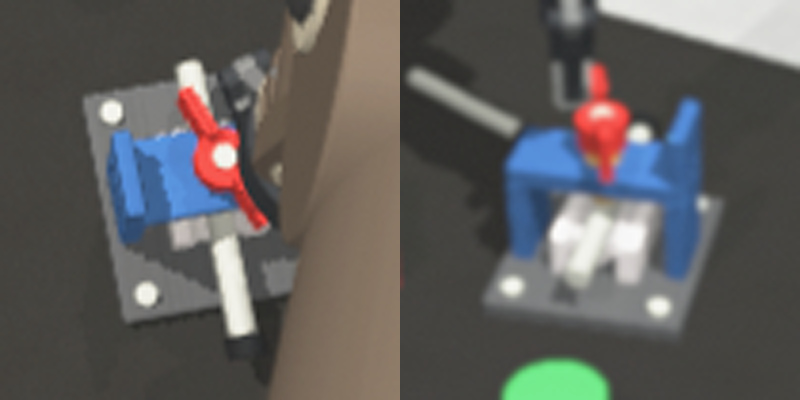

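The top crop shows wing A at (260,215) and wing B at (185,95), so q is about 2.7, near the 2.79 the finger implies. The axle is in place.

Call:
play_rows(motion=[[1, [0.5, -0.2, 0.1], 0.13], [1, [1.0, -0.3, 0.1], 0.27], [1, [1.5, -0.3, 0.1], 0.41], [1, [2.0, -0.3, 0.1], 0.55], [1, [2.5, -0.2, 0.1], 0.69]])

```text
clock: 6.85
position: [0.5301, -0.0127, 0.0972]
orientation: [-0.0, 0.723, 0.691, -0.001]
force: [0.5, -1.5, -0.4]
width: 0.0001
```

```bash
python3 -c "
from h import *
stroke(.27+3.22,0)"
```

```text
t 6.85 pos [ 0.5301 -0.0127  0.0972] psi 1.525 j [-0.02  0.17 -0.28  1.12 -0.    1.59] F [ 0.5 -1.5 -0.4] w 0.0 tilt [-0.001 -0.001 -1.   ]
axis in tool mm [14.2 33.6 -0. ] finger-implied q 3.481
[[1, [0.5, -0.1, 0.0], 0.15], [1, [1.0, -0.2, 0.0], 0.29], [1, [1.5, -0.2, 0.0], 0.43], [1, [2.0, -0.2, 0.0], 0.57], [1, [2.5, -0.1, 0.0], 0.71]]
```

Call:
play_rows(motion=[[1, [0.5, -0.1, 0.0], 0.15], [1, [1.0, -0.2, 0.0], 0.29], [1, [1.5, -0.2, 0.0], 0.43]])

```text
clock: 7.15
position: [0.5285, 0.0022, 0.0972]
orientation: [0.0, 0.854, 0.521, -0.001]
force: [-1.3, -0.5, -0.4]
width: 0.0
```

Call:
play_rows(motion=[[1, [-0.5, 0, 0], 0], [1, [-0.8, 0, -1], 0], [1, [-0.8, 0, -3], 0], [1, [-0.8, 0, -5], 0]])

```text
clock: 7.55
position: [0.5248, -0.0055, 0.1485]
orientation: [0.0, 0.852, 0.523, -0.001]
force: [0.3, 0.1, 0.7]
width: -0.0002
```

```bash
python3 look.py l6; python3 -c "
from h import *
plan(3.88,1,.024,.033,.15)"
```

```text
t 7.65 pos [ 0.5267 -0.0054  0.1509] psi 1.1 j [-0.01  0.14 -0.2   1.23 -0.    2.03] F [ 0.2  0.2 -1. ] w 0.0 tilt [ 0.001  0.004 -1.   ]
axis in tool mm [21.9 31.   0.1] finger-implied q 3.907
target [0.6044 0.0075 0.15  ] shift cm [4.67 6.34 0.12] yaw target 4.268 psi 1.1 turn ccw: -3.168
```

View pics/l6.png

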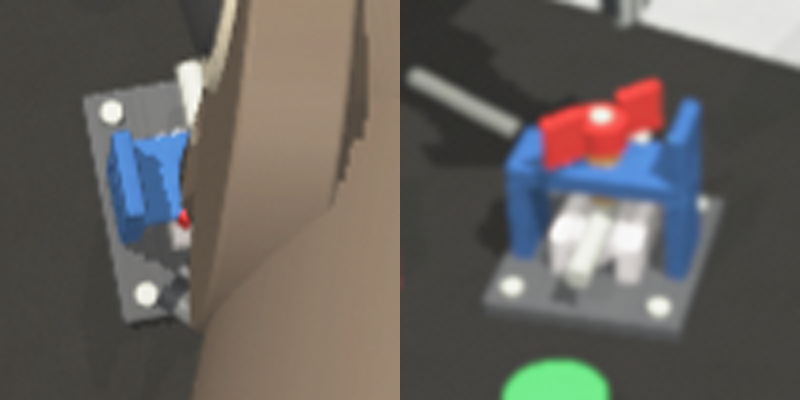

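```bash
python3 -c "
from h import *
from cell import optics
s=optics.camera('scene')
for q in(3.5,3.6,3.7,3.8,3.9):
  print(q,((proj(s,c2w(CL,wingpts(q)))+.5-[180,135])*4+[400,0]).round(0).tolist())"
```

```text
3.5 [[637.0, 70.0], [558.0, 132.0]]
3.6 [[642.0, 72.0], [552.0, 130.0]]
3.7 [[647.0, 75.0], [547.0, 127.0]]
3.8 [[651.0, 77.0], [543.0, 125.0]]
3.9 [[655.0, 80.0], [539.0, 122.0]]
```

The near wing B has its tip at about (541,122), so q ≈ 3.85 and the stroke worked. I'll swing the finger back round to behind wing B.

Call:
play_rows(motion=[[1, [2, 2.7, 0], -0.14], [1, [4, 5.4, 0], -0.28], [1, [4.7, 6.3, 0], -0.42], [1, [4.7, 6.3, 0], -0.56], [1, [4.7, 6.3, 0], -0.7]])

```text
clock: 8.2
position: [0.6036, 0.0077, 0.148]
orientation: [0.001, 0.619, 0.786, -0.0]
force: [0.2, 0.4, 0.3]
width: 0.0001
```

Call:
play_rows(motion=[[1, [0, 0, 0], -0.14], [1, [0, 0, 0], -0.28], [1, [0, 0, 0], -0.42], [1, [0, 0, 0], -0.56], [1, [0, 0, 0], -0.7]])

```text
clock: 8.7
position: [0.6031, 0.0073, 0.147]
orientation: [-0.0, 0.308, 0.951, -0.001]
force: [0.4, 0.9, 0.9]
width: 0.0001
```

Call:
play_rows(motion=[[1, [0, 0, 0], -0.14], [1, [0, 0, 0], -0.28], [1, [0, 0, 0], -0.42], [1, [0, 0, 0], -0.56], [1, [0, 0, 0], -0.7]])

```text
clock: 9.2
position: [0.6027, 0.007, 0.1459]
orientation: [-0.001, -0.041, 0.999, -0.001]
force: [-0.0, -1.3, 0.0]
width: 0.0002
```

Call:
play_rows(motion=[[1, [0, 0, 0], -0.14], [1, [0, 0, 0], -0.28], [1, [0, 0, 0], -0.42], [1, [0, 0, 0], -0.56], [1, [0, 0, 0], -0.7]])

```text
clock: 9.7
position: [0.6023, 0.0066, 0.145]
orientation: [-0.002, -0.385, 0.923, -0.0]
force: [-1.0, 1.2, 0.9]
width: -0.0003
```

```bash
python3 -c "
from h import *
report();plan(3.85,1,.025,.033,.15);plan(3.85,1,.025,.033,.094)"
```

```text
t 9.7 pos [0.6023 0.0066 0.145 ] psi -2.351 j [ 0.01  0.29 -0.03  1.26 -0.   -0.78] F [-1.   1.2  0.9] w -0.0 tilt [ 0.004  0.001 -1.   ]
axis in tool mm [31.4 22.3  0.2] finger-implied q 1.074
target [0.6046 0.0096 0.15  ] shift cm [-0.37  0.05 -0.5 ] yaw target 4.298 psi 3.932 turn ccw: -0.366
target [0.6046 0.0096 0.094 ] shift cm [-0.39  0.04  5.1 ] yaw target 4.298 psi 3.932 turn ccw: -0.366
```

Call:
play_rows(motion=[[1, [-0.4, 0, 0], -0.14], [1, [-0.4, 0, 0], -0.28], [1, [-0.4, 0, 0], -0.36], [1, [-0.4, 0, 1], -0.36], [1, [-0.4, 0, 2], -0.36]])

```text
clock: 10.2
position: [0.6048, 0.0092, 0.1237]
orientation: [-0.002, -0.544, 0.839, 0.0]
force: [0.2, -0.4, -0.7]
width: 0.0001
```

```bash
python3 -c "
from h import *
report();plan(3.85,1,.025,.033,.094)"
```

```text
t 10.2 pos [0.6048 0.0092 0.1237] psi -1.992 j [ 0.02  0.3  -0.06  1.22 -0.   -1.13] F [ 0.2 -0.4 -0.7] w 0.0 tilt [ 0.003  0.003 -1.   ]
axis in tool mm [25.  33.2  0.2] finger-implied q 0.715
target [0.6046 0.0096 0.094 ] shift cm [-0.04  0.03  2.97] yaw target 4.298 psi 4.292 turn ccw: -0.006
```

Call:
play_rows(motion=[[1, [0, 0, 1], 0], [1, [0, 0, 2], 0], [1, [0, 0, 3], 0], [1, [0, 0, 3], 0]])

```text
clock: 10.6
position: [0.6035, 0.0091, 0.0916]
orientation: [-0.004, -0.544, 0.839, 0.001]
force: [0.4, -0.7, 1.1]
width: 0.0003
```

```bash
python3 look.py l7; python3 -c "
from h import *
stroke(3.85,1,z=.094)"
```

```text
t 10.7 pos [0.6045 0.0092 0.0934] psi -1.992 j [ 0.02  0.31 -0.11  1.15 -0.   -1.13] F [ 0.  -0.1 -0.2] w -0.0 tilt [ 0.004  0.004 -1.   ]
axis in tool mm [24.8 33.   0.2] finger-implied q 0.715
t 10.7 pos [0.6045 0.0092 0.0934] psi -1.992 j [ 0.02  0.31 -0.11  1.15 -0.   -1.13] F [ 0.  -0.1 -0.2] w -0.0 tilt [ 0.004  0.004 -1.   ]
axis in tool mm [24.8 33.   0.2] finger-implied q 0.715
[[1, [1.5, -0.2, -0.1], 0.13], [1, [2.0, -0.3, -0.1], 0.27], [1, [2.5, -0.3, -0.0], 0.41], [1, [3.0, -0.3, -0.0], 0.55], [1, [3.5, -0.2, -0.0], 0.69]]
```

View pics/l7.png

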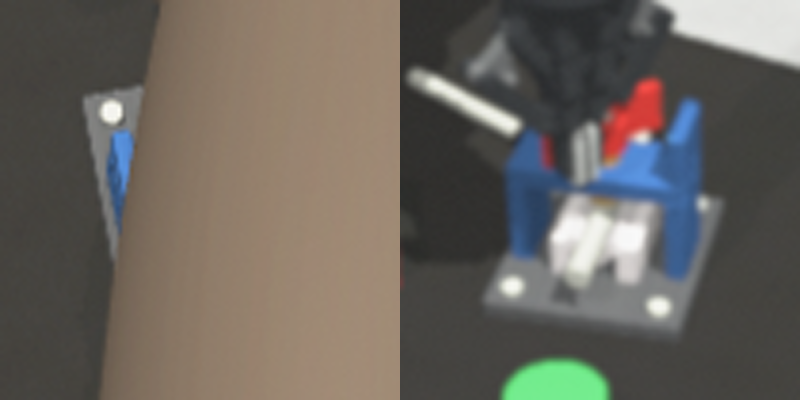

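The finger at (585,155) stands behind wing B at (548,150), clear of the guard. Next is stroke 2.

Call:
play_rows(motion=[[1, [0.5, 0, 0], 0], [1, [1.0, 0, 0], 0], [1, [1.5, -0.2, 0], 0.13], [1, [2.0, -0.3, 0], 0.27], [1, [2.5, -0.3, 0], 0.41]])

```text
clock: 11.2
position: [0.5973, -0.0151, 0.094]
orientation: [-0.002, -0.359, 0.933, 0.0]
force: [0.3, 1.7, -1.5]
width: 0.0004
```

Call:
play_rows(motion=[[1, [0.5, -0.1, 0], 0.14], [1, [1.0, -0.2, 0], 0.28], [1, [1.5, -0.3, 0], 0.42], [1, [2.0, -0.2, 0], 0.56], [1, [2.5, -0.1, 0], 0.7]])

```text
clock: 11.7
position: [0.5798, -0.0331, 0.0946]
orientation: [-0.001, -0.014, 1.0, -0.0]
force: [1.7, 0.6, 0.2]
width: -0.0003
```

```bash
python3 -c "
from h import *
stroke(3.85+1.12,1,z=.0935)"
```

```text
t 11.7 pos [ 0.5798 -0.0331  0.0946] psi -3.114 j [-0.06  0.26 -0.17  1.14 -0.   -0.08] F [1.7 0.6 0.2] w -0.0 tilt [ 0.002 -0.001 -1.   ]
axis in tool mm [14.6 33.5  0. ] finger-implied q 1.837
[[1, [0.5, -0.1, 0.1], 0.13], [1, [0.9, -0.2, 0.1], 0.27], [1, [1.4, -0.3, 0.1], 0.41], [1, [1.9, -0.2, 0.1], 0.55], [1, [2.4, -0.1, 0.1], 0.69]]
```

Call:
play_rows(motion=[[1, [0.5, -0.1, 0.1], 0.14], [1, [1.0, -0.2, 0.1], 0.28], [1, [1.5, -0.3, 0.1], 0.42], [1, [2.0, -0.2, 0.1], 0.56], [1, [2.5, -0.1, 0.1], 0.7]])

```text
clock: 12.2
position: [0.555, -0.0354, 0.0943]
orientation: [0.0, 0.333, 0.943, -0.001]
force: [0.8, 0.1, -0.7]
width: 0.0
```

Call:
play_rows(motion=[[1, [0.5, -0.2, 0.1], 0.14], [1, [1.0, -0.3, 0.1], 0.28], [1, [1.5, -0.3, 0.1], 0.42], [1, [2.0, -0.3, 0.1], 0.56], [1, [2.5, -0.2, 0.1], 0.7]])

```text
clock: 12.7
position: [0.5341, -0.022, 0.0938]
orientation: [0.001, 0.639, 0.77, -0.001]
force: [-0.2, -0.8, -0.6]
width: 0.0002
```

```bash
python3 -c "
from h import *
stroke(3.85+2.52,1,z=.0935)"
```

```text
t 12.7 pos [ 0.5341 -0.022   0.0938] psi 1.756 j [-0.04  0.18 -0.28  1.11 -0.    1.35] F [-0.2 -0.8 -0.6] w 0.0 tilt [-0.002 -0.    -1.   ]
axis in tool mm [16.  33.7 -0. ] finger-implied q 3.25
[[1, [0.6, -0.1, 0.0], 0.12], [1, [1.0, -0.2, 0.0], 0.26], [1, [1.5, -0.2, 0.0], 0.4], [1, [2.1, -0.2, 0.0], 0.54], [1, [2.5, -0.1, 0.0], 0.68]]
```

Call:
play_rows(motion=[[1, [0.6, -0.1, 0], 0.12], [1, [1.1, -0.2, 0], 0.26], [1, [1.6, -0.2, 0], 0.4], [1, [2.1, -0.2, 0], 0.54], [1, [2.5, -0.1, 0], 0.66]])

```text
clock: 13.2
position: [0.528, 0.002, 0.0941]
orientation: [0.001, 0.855, 0.519, -0.001]
force: [-1.1, -0.2, -0.4]
width: -0.0002
```

Call:
play_rows(motion=[[1, [-0.5, 0, 0], 0], [1, [-0.8, 0, -1], 0], [1, [-0.8, 0, -3], 0], [1, [-0.8, 0, -5], 0]])

```text
clock: 13.6
position: [0.524, -0.0057, 0.1455]
orientation: [0.001, 0.854, 0.519, -0.001]
force: [0.3, 0.7, 0.2]
width: -0.0001
```

```bash
python3 look.py l8; python3 -c "
from h import *
plan(6.98,0,.025,.033,.145)
from cell import optics
s=optics.camera('scene')
for q in(6.8,6.9,7,7.1):
  print(q,((proj(s,c2w(CL,wingpts(q)))+.5-[180,135])*4+[400,0]).round(0).tolist())"
```

```text
t 13.7 pos [ 0.526  -0.0056  0.1478] psi 1.092 j [-0.01  0.14 -0.21  1.22 -0.    2.04] F [ 1.4 -1.5  0.3] w -0.0 tilt [ 0.     0.007 -1.   ]
axis in tool mm [22.6 31.4  0.2] finger-implied q 3.914
target [0.6045 0.0101 0.145 ] shift cm [5.   6.24 0.33] yaw target 4.31 psi 1.092 turn ccw: -3.217
6.8 [[550.0, 133.0], [645.0, 78.0]]
6.9 [[545.0, 130.0], [650.0, 81.0]]
7 [[541.0, 128.0], [654.0, 83.0]]
7.1 [[538.0, 124.0], [657.0, 87.0]]
```

View pics/l8.png

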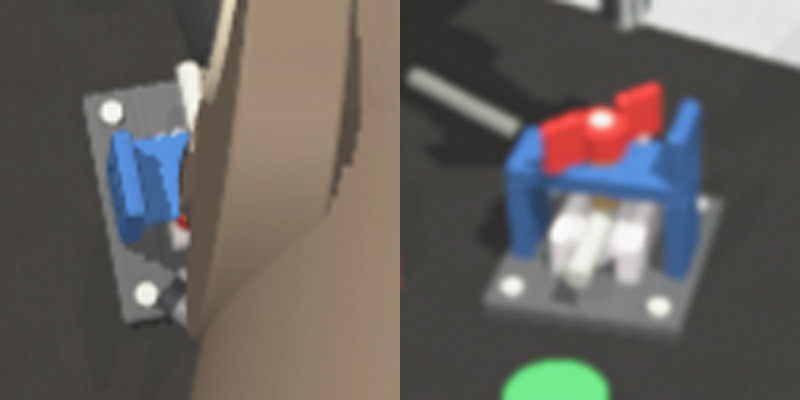

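The wing tips at (541,126) and (660,85) give q ≈ 7.0. The pad now sits at the axle. I'll return for stroke 3 on wing A.

Call:
play_rows(motion=[[1, [2, 2.6, 0], -0.14], [1, [4, 5.2, 0], -0.28], [1, [5, 6.2, 0], -0.42], [1, [5, 6.2, 0], -0.56], [1, [5, 6.2, 0], -0.7]])

```text
clock: 14.25
position: [0.6034, 0.0101, 0.1451]
orientation: [0.002, 0.622, 0.783, -0.001]
force: [-0.6, 0.2, 0.5]
width: -0.0002
```

Call:
play_rows(motion=[[1, [0, 0, 0], -0.14], [1, [0, 0, 0], -0.28], [1, [0, 0, 0], -0.42], [1, [0, 0, 0], -0.56], [1, [0, 0, 0], -0.7]])

```text
clock: 14.75
position: [0.6029, 0.0097, 0.1441]
orientation: [0.001, 0.313, 0.95, -0.001]
force: [0.2, 0.6, -0.7]
width: 0.0
```

Call:
play_rows(motion=[[1, [0, 0, 0], -0.14], [1, [0, 0, 0], -0.28], [1, [0, 0, 0], -0.42], [1, [0, 0, 0], -0.56], [1, [0, 0, 0], -0.7]])

```text
clock: 15.25
position: [0.6025, 0.0094, 0.1432]
orientation: [-0.0, -0.036, 0.999, -0.002]
force: [0.1, 0.5, -1.1]
width: -0.0003
```

Call:
play_rows(motion=[[1, [0, 0, 0], -0.14], [1, [0, 0, 0], -0.28], [1, [0, 0, 0], -0.42], [1, [0, 0, 0], -0.56], [1, [0, 0, 0], -0.7]])

```text
clock: 15.75
position: [0.602, 0.009, 0.1422]
orientation: [-0.001, -0.379, 0.925, -0.001]
force: [-0.7, -0.2, 0.1]
width: -0.0004
```

```bash
python3 -c "
from h import *
report();plan(6.98,0,.025,.033,.12)"
```

```text
t 15.75 pos [0.602  0.009  0.1422] psi -2.364 j [ 0.02  0.29 -0.04  1.25 -0.   -0.76] F [-0.7 -0.2  0.1] w -0.0 tilt [ 0.004 -0.001 -1.   ]
axis in tool mm [33.2 20.   0.1] finger-implied q 1.087
target [0.6045 0.0101 0.12  ] shift cm [-0.26 -0.1   2.22] yaw target 4.31 psi 3.92 turn ccw: -0.39
```

Call:
play_rows(motion=[[1, [-0.3, -0.1, 0], -0.14], [1, [-0.3, -0.1, 0], -0.28], [1, [-0.3, -0.1, 0], -0.39], [1, [-0.3, -0.1, 1], -0.39], [1, [-0.3, -0.1, 2], -0.39]])

```text
clock: 16.25
position: [0.6046, 0.0101, 0.1209]
orientation: [-0.002, -0.55, 0.835, -0.001]
force: [-1.1, 0.5, -0.1]
width: 0.0001
```

Call:
play_rows(motion=[[1, [0, 0, 1], 0], [1, [0, 0, 2], 0], [1, [0, 0, 3], 0], [1, [0, 0, 3], 0]])

```text
clock: 16.65
position: [0.6034, 0.01, 0.0888]
orientation: [-0.003, -0.55, 0.835, 0.0]
force: [-1.0, 0.4, 0.8]
width: 0.0001
```

```bash
python3 -c "
from h import *
stroke(6.98,0,z=.091)"
```

```text
t 16.65 pos [0.6034 0.01   0.0888] psi -1.976 j [ 0.02  0.31 -0.12  1.14 -0.   -1.15] F [-1.   0.4  0.8] w 0.0 tilt [ 0.005  0.004 -1.   ]
axis in tool mm [24.6 32.   0.2] finger-implied q 0.699
[[1, [1.5, -0.3, -0.2], 0.14], [1, [2.0, -0.4, -0.2], 0.28], [1, [2.5, -0.4, -0.2], 0.42], [1, [3.0, -0.4, -0.2], 0.56], [1, [3.5, -0.3, -0.2], 0.7]]
```

Call:
play_rows(motion=[[1, [0.5, -0.1, -0.2], 0], [1, [1.0, -0.1, -0.2], 0], [1, [1.5, -0.3, -0.2], 0.14], [1, [2.0, -0.4, -0.2], 0.28], [1, [2.5, -0.4, -0.2], 0.42]])

```text
clock: 17.15
position: [0.5976, -0.0148, 0.0916]
orientation: [-0.002, -0.361, 0.932, -0.001]
force: [1.4, 1.4, -1.5]
width: -0.0001
```

Call:
play_rows(motion=[[1, [0.5, -0.1, 0], 0.14], [1, [1.0, -0.2, 0], 0.28], [1, [1.5, -0.3, 0], 0.42], [1, [2.0, -0.2, 0], 0.56], [1, [2.5, -0.1, 0], 0.7]])

```text
clock: 17.65
position: [0.5805, -0.0329, 0.0925]
orientation: [-0.001, -0.017, 1.0, -0.001]
force: [1.8, 0.7, -1.4]
width: -0.0002
```

```bash
python3 -c "
from h import *
stroke(6.98+1.12,0,z=.091)"
```

```text
t 17.65 pos [ 0.5805 -0.0329  0.0925] psi -3.108 j [-0.06  0.27 -0.17  1.13 -0.   -0.09] F [ 1.8  0.7 -1.4] w -0.0 tilt [ 0.002 -0.003 -1.   ]
axis in tool mm [15.1 33.4 -0.1] finger-implied q 1.832
[[1, [0.5, -0.1, 0.2], 0.13], [1, [1.0, -0.2, 0.2], 0.27], [1, [1.5, -0.3, 0.2], 0.41], [1, [2.0, -0.2, 0.2], 0.55], [1, [2.5, -0.1, 0.2], 0.69]]
```

Call:
play_rows(motion=[[1, [0.5, -0.1, 0.2], 0.13], [1, [1.0, -0.2, 0.2], 0.27], [1, [1.5, -0.3, 0.2], 0.41], [1, [2.0, -0.2, 0.2], 0.55], [1, [2.5, -0.1, 0.2], 0.69]])

```text
clock: 18.15
position: [0.5559, -0.0356, 0.0914]
orientation: [0.001, 0.326, 0.945, -0.002]
force: [1.9, -1.2, -0.9]
width: -0.0
```

```bash
python3 -c "
from h import *
stroke(6.98+1.82,0,dq=.08,z=.091)"
```

```text
t 18.15 pos [ 0.5559 -0.0356  0.0914] psi 2.478 j [-0.06  0.22 -0.23  1.12 -0.    0.6 ] F [ 1.9 -1.2 -0.9] w -0.0 tilt [-0.002 -0.003 -1.   ]
axis in tool mm [15.3 33.2 -0.1] finger-implied q 2.528
[[1, [0.3, -0.1, 0.0], 0.07], [1, [0.6, -0.2, 0.0], 0.15], [1, [0.9, -0.2, 0.0], 0.23], [1, [1.1, -0.3, 0.0], 0.31], [1, [1.4, -0.3, 0.0], 0.39]]
```

Call:
play_rows(motion=[[1, [0.3, -0.1, 0.0], 0.07], [1, [0.6, -0.2, 0.0], 0.15], [1, [0.9, -0.2, 0.0], 0.23], [1, [1.1, -0.3, 0.0], 0.31], [1, [1.4, -0.3, 0.0], 0.39]])

```text
clock: 18.65
position: [0.5434, -0.0301, 0.0923]
orientation: [0.002, 0.504, 0.863, -0.001]
force: [0.2, -2.1, -0.1]
width: 0.0004
```

```bash
python3 -c "
from h import *
stroke(6.98+2.22,0,dq=.06,z=.091)"; python3 look.py l9
```

```text
t 18.65 pos [ 0.5434 -0.0301  0.0923] psi 2.084 j [-0.05  0.2  -0.26  1.11 -0.    1.  ] F [ 0.2 -2.1 -0.1] w 0.0 tilt [-0.005 -0.    -1.   ]
axis in tool mm [16.  33.  -0.1] finger-implied q 2.922
[[1, [0.3, -0.1, 0.1], 0.05], [1, [0.5, -0.1, 0.1], 0.11], [1, [0.7, -0.2, 0.1], 0.17], [1, [1.0, -0.2, 0.1], 0.23], [1, [1.2, -0.3, 0.1], 0.29]]
t 18.75 pos [ 0.5431 -0.0297  0.0922] psi 2.088 j [-0.05  0.2  -0.26  1.11 -0.    1.  ] F [ 0.   0.3 -0. ] w -0.0 tilt [-0.004 -0.001 -1.   ]
axis in tool mm [15.4 33.1 -0.1] finger-implied q 2.919
```

View pics/l9.png

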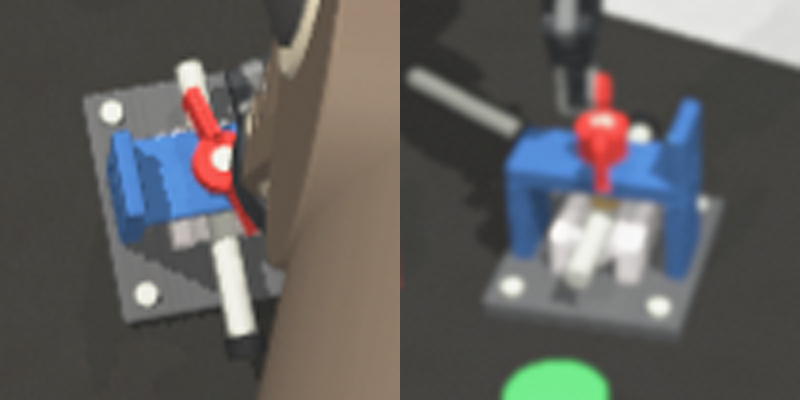

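Wing A at (247,225) gives q ≈ 9.1. I'll push slowly until the force shows the stop.

Call:
play_rows(motion=[[1, [0.2, -0.1, 0], 0.05], [1, [0.4, -0.1, 0], 0.1], [1, [0.6, -0.2, 0], 0.15], [1, [0.8, -0.2, 0], 0.2]])

```text
clock: 19.15
position: [0.5377, -0.0244, 0.0927]
orientation: [0.002, 0.587, 0.81, -0.001]
force: [-1.4, -1.5, 0.5]
width: -0.0001
```

```bash
python3 -c "
from h import *
report()"
```

```text
t 19.15 pos [ 0.5377 -0.0244  0.0927] psi 1.887 j [-0.04  0.18 -0.28  1.11 -0.    1.21] F [-1.4 -1.5  0.5] w -0.0 tilt [-0.005  0.001 -1.   ]
axis in tool mm [14.9 32.9 -0. ] finger-implied q 3.119
```

Call:
play_rows(motion=[[1, [0.2, -0.1, 0], 0.04], [1, [0.4, -0.1, 0], 0.07], [1, [0.5, -0.1, 0], 0.1]])

```text
clock: 19.45
position: [0.5359, -0.023, 0.0932]
orientation: [0.005, 0.627, 0.779, -0.003]
force: [0.7, -14.0, -1.5]
width: 0.0001
```

Call:
play_rows(motion=[[1, [0.1, 0, 0], 0.02], [1, [0.2, 0, 0], 0.03], [1, [0.2, 0, 0], 0.03]])

```text
clock: 19.75
position: [0.5358, -0.0236, 0.0935]
orientation: [0.007, 0.638, 0.77, -0.005]
force: [1.4, -9.0, -1.8]
width: -0.0
```

```bash
python3 -c "
from h import *
report()"
```

```text
t 19.75 pos [ 0.5358 -0.0236  0.0935] psi 1.757 j [-0.03  0.18 -0.28  1.1  -0.02  1.35] F [ 1.4 -9.  -1.8] w -0.0 tilt [-0.018  0.002 -1.   ]
axis in tool mm [17.9 32.4 -0.3] finger-implied q 3.249
```

Call:
play_rows(motion=[[1, [0.3, 0, 0], 0], [1, [0.5, 0, 0], 0], [1, [0.5, 0, 0], 0]])

```text
clock: 20.05
position: [0.5356, -0.0229, 0.0937]
orientation: [0.011, 0.638, 0.77, -0.008]
force: [3.4, -15.5, -3.8]
width: 0.0001
```

```bash
python3 -c "
from h import *
report()"; python3 look.py l10
```

```text
t 20.05 pos [ 0.5356 -0.0229  0.0937] psi 1.757 j [-0.03  0.18 -0.28  1.1  -0.03  1.36] F [  3.4 -15.5  -3.8] w 0.0 tilt [-0.027  0.001 -1.   ]
axis in tool mm [17.2 32.4 -0.4] finger-implied q 3.25
t 20.15 pos [ 0.5356 -0.023   0.0937] psi 1.757 j [-0.03  0.18 -0.28  1.1  -0.03  1.36] F [  3.2 -14.3  -3.7] w -0.0 tilt [-0.027  0.001 -1.   ]
axis in tool mm [17.3 32.5 -0.4] finger-implied q 3.25
```

View pics/l10.png

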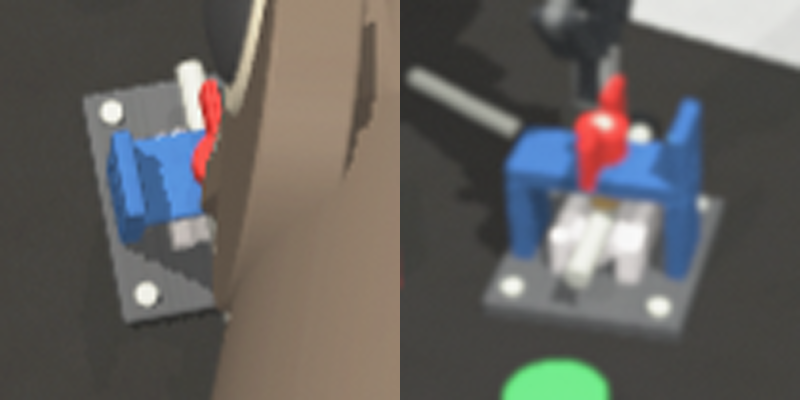

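The motion stalls at about 15 N, ten times the screw's friction, and wing B at (210,95) lies close to the clamp's x axis. That is the stop, so I'll back off, lift and look.

Call:
play_rows(motion=[[1, [-0.5, 0, 0], 0], [1, [-1.2, -0.3, 0], 0], [1, [-1.4, -0.5, -1.5], 0], [1, [-1.4, -0.5, -4], 0], [1, [-1.4, -0.5, -8], 0]])

```text
clock: 20.65
position: [0.5311, -0.0357, 0.1731]
orientation: [0.009, 0.638, 0.77, -0.009]
force: [1.0, 0.4, 0.0]
width: -0.0001
```

```bash
python3 -c "
from h import *
report(); s,M,p=st(); print((M.T@np.array([-.1,-.25,.03])*100).round(1))"
```

```text
t 20.65 pos [ 0.5311 -0.0357  0.1731] psi 1.758 j [-0.05  0.14 -0.15  1.28 -0.02  1.33] F [1.  0.4 0. ] w -0.0 tilt [-0.025 -0.003 -1.   ]
axis in tool mm [28.9 39.2 -0.8] finger-implied q 3.249
[-22.8 -14.5  -2.4]
```

Call:
play_rows(motion=[[1, [-4.5, -2.9, -2], 0], [1, [-9, -5.8, -3], 0], [1, [-13.6, -8.7, -3], 0], [1, [-18, -11.6, -3], 0], [1, [-22.8, -14.5, -3], 0]])

```text
clock: 21.15
position: [0.4387, -0.2641, 0.2094]
orientation: [0.009, 0.637, 0.77, -0.009]
force: [-0.1, -0.5, 0.1]
width: -0.0002
```

```bash
python3 look.py l11; python3 -c "
from h import *
from cell import optics
c=optics.camera('top'); cv2.imwrite('pics/topf.png',c['color'][:,:,::-1])
s=optics.camera('scene')
for q in(9.1,9.2,9.3,9.4):
  print(q,((proj(c,c2w(CL,wingpts(q)))+.5-[240,175])*400/105).round(0).tolist(),((proj(s,c2w(CL,wingpts(q)))+.5-[180,135])*4+[400,0]).round(0).tolist())"
```

```text
t 21.25 pos [ 0.4375 -0.2673  0.2091] psi 1.751 j [-0.54  0.09 -0.13  1.34 -0.02  0.85] F [ 0.8 -0.5  0.3] w -0.0 tilt [-0.026 -0.002 -1.   ]
axis in tool mm [240.1 172.8  -6.8] finger-implied q 3.255
9.1 [[265.0, 225.0], [186.0, 90.0]] [[595.0, 73.0], [603.0, 146.0]]
9.2 [[258.0, 229.0], [193.0, 87.0]] [[601.0, 73.0], [596.0, 146.0]]
9.3 [[250.0, 231.0], [200.0, 84.0]] [[608.0, 73.0], [589.0, 146.0]]
9.4 [[243.0, 233.0], [208.0, 83.0]] [[614.0, 73.0], [582.0, 146.0]]
```

View pics/l11.png

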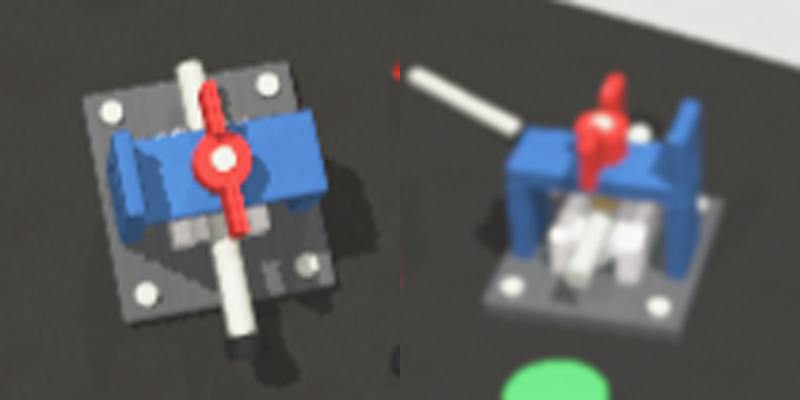

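View pics/topf.png

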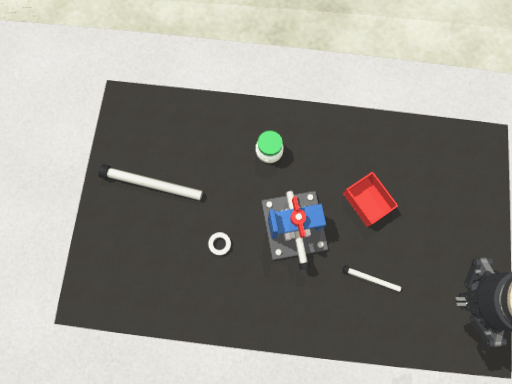

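The wing tips at (208,83) and (240,235) in the top crop match the prediction for q = 9.4. The axle, jar (270,147), ring (220,243), bin (371,200) and both spare rods are where they were.

```bash
python3 -c "
from cell import job
print(job.hand_in())"
```

```text
the job is handed in; nothing more can be done
None
```

The screw is at its stop and the job is handed in. I turned it with the shut fingertips in three clockwise strokes (wing A, then B, then A), lifting clear and coming back round between strokes.

- **Stop:** The last stroke stalled at about 15 N, against roughly 2 N while turning. After I backed off, the wing tips in the pictures matched 9.4 rad in both cameras.
- **Pad and axle:** I did not measure the pad's pressure on the axle. That it holds the axle follows from the screw being at its stop.
- **Other things:** The axle, jar, ring, bin and spare rods look unmoved, and the arm was clear of everything. The clock stood at about 21.5 s of the 54 s allowed.
- **Disagreement:** Before the stop, the angle read from the finger pose ran up to about 0.1 rad ahead of the pictures. During the final press the gripper tilted slightly, about 0.03 rad, and the finger read about 0.13 rad past the stop. I relied on the pictures for the final angle.

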